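Switch on the microscope station in order

TASK

Switch on the microscope station in its proper order by pressing the latching keys of the little switch boxes with the fingertips: first the big round key (supply), then the long bar key (lamp), last the small square key (camera), each gently and fully down so that it stays in. Leave the cross-shaped key up. Pick nothing up: the boxes stay standing where they are, and so does everything else on the desk.

Things in the scene. Friction and masses are not known exactly. Their poses are not given: they have to be found in the camera images.
- box_round: loose desk switch box, cream plastic, 60 (x) x 76 (y) x 32 mm high, 0.45 to 0.85 kg, carrying the round key in the middle of its top; origin at the centre of its underside, z up. The four boxes are alike but for the key and may stand in any order
- top_round (a point): centre of the top face of the black key shaped as a big round disc, 44 mm across; 50 mm above the desk while the key is up (18 mm above the box's top), 44 mm when it is fully down and let go; z up, moves with the key
- key_round (a joint): travel of the round key in m: 0 up, 0.006 fully down. It slides straight down against about 3 N of friction and stays where it is left. Under it lies a rubber cushion of about 2 N per mm, not counted in this value, that gives up to 7 mm and springs back: at a push of 7 N the key is fully down and its top stands about 40 to 41 mm above the desk
- box_bar: loose desk switch box, cream plastic, 60 (x) x 76 (y) x 32 mm high, 0.45 to 0.85 kg, carrying the bar key in the middle of its top; origin at the centre of its underside, z up. The four boxes are alike but for the key and may stand in any order
- top_bar (a point): centre of the top face of the black key shaped as a long narrow bar, 64 mm along the box's y by 16 mm; 50 mm above the desk while the key is up (18 mm above the box's top), 44 mm when it is fully down and let go; z up, moves with the key
- key_bar (a joint): travel of the bar key in m: 0 up, 0.006 fully down. It slides straight down against about 3 N of friction and stays where it is left. Under it lies a rubber cushion of about 2 N per mm, not counted in this value, that gives up to 7 mm and springs back: at a push of 7 N the key is fully down and its top stands about 40 to 41 mm above the desk
- box_square: loose desk switch box, cream plastic, 60 (x) x 76 (y) x 32 mm high, 0.45 to 0.85 kg, carrying the square key in the middle of its top; origin at the centre of its underside, z up. The four boxes are alike but for the key and may stand in any order
- top_square (a point): centre of the top face of the black key shaped as a small square, 22 x 22 mm; 50 mm above the desk while the key is up (18 mm above the box's top), 44 mm when it is fully down and let go; z up, moves with the key
- key_square (a joint): travel of the square key in m: 0 up, 0.006 fully down. It slides straight down against about 3 N of friction and stays where it is left. Under it lies a rubber cushion of about 2 N per mm, not counted in this value, that gives up to 7 mm and springs back: at a push of 7 N the key is fully down and its top stands about 40 to 41 mm above the desk
- box_cross: loose desk switch box, cream plastic, 60 (x) x 76 (y) x 32 mm high, 0.45 to 0.85 kg, carrying the cross key in the middle of its top; origin at the centre of its underside, z up. The four boxes are alike but for the key and may stand in any order
- top_cross (a point): centre of the top face of the black key shaped as a plus-shaped cross, 48 mm overall, arms 14 mm wide; 50 mm above the desk while the key is up (18 mm above the box's top), 44 mm when it is fully down and let go; z up, moves with the key
- key_cross (a joint): travel of the cross key in m: 0 up, 0.006 fully down. It slides straight down against about 3 N of friction and stays where it is left. Under it lies a rubber cushion of about 2 N per mm, not counted in this value, that gives up to 7 mm and springs back: at a push of 7 N the key is fully down and its top stands about 40 to 41 mm above the desk
- petri_dish: bystander, loose: closed clear Petri dish, 90 mm across, 16 mm high; origin at the centre of its underside
- eyepiece: bystander, loose: black microscope eyepiece standing on its narrow end, 38 mm across, 50 mm high; origin at the centre of its underside
- stain_bottle: bystander, loose: small amber stain bottle, 34 mm across, 65 mm high; origin at the centre of its underside
- slide_box: bystander, loose: wooden slide box 50 x 85 x 30 mm high; origin at the centre of its underside
- mouse: bystander, loose: black computer mouse 100 x 58 x 32 mm high; origin at the centre of its underside
- marker: bystander, loose: black marker pen with a steel clip, lying flat, 120 x 13 mm, 17 mm high; origin at the centre of its underside
Things that resemble listed ones, but are neither listed nor needed, are in the scene too. What is shaped like the box_bar but orange or purple is not meant.

How it is judged:
On the way, in this order (a step that is already met when the one before it is completed fails the run):
1. the big round key is pressed fully down (value of joint key_round above 0.0045 m), for 0.2 s.
2. the long bar key is pressed fully down (value of joint key_bar above 0.0045 m), for 0.2 s.
3. the small square key is pressed fully down (value of joint key_square above 0.0045 m), for 0.2 s.
At the end, for the whole second after the job is handed in: The round, bar and square keys are each down by more than 4.5 of their 6 mm, pressed in that order; the cross key is down by less than 2 mm; all four boxes stand level and at rest within 30 mm of where they began, and the other things are within 30 mm of where they began (value of joint each of key_round, key_bar, key_square above 0.0045 m and value of joint key_cross below 0.002 m and distance of each of box_round, box_bar, box_square, box_cross, petri_dish, eyepiece, stain_bottle, slide_box, mouse, marker from where it was at the start of the episode below 0.03 m and angle between each of box_round, box_bar, box_square, box_cross's own z axis and vertical below 0.1 rad and linear speed of each of box_round, box_bar, box_square, box_cross below 0.02 m/s); the robot touches nothing.
It fails at once if the cross key is pressed more than 2 mm (value of joint key_cross above 0.002 m).
It fails at once if a switch box is lifted more than 8 mm or tipped (height (world z) of any of box_round, box_bar, box_square, box_cross above 0.008 m or angle between any of box_round, box_bar, box_square, box_cross's own z axis and vertical above 0.2 rad).
It fails at once if a switch box is shoved more than 30 mm from its place (distance of any of box_round, box_bar, box_square, box_cross from where it was at the start of the episode above 0.03 m).
It fails at once if a key or box is pressed with more than 25 N (contact force between any of the fingers, the arm and box_round above 25 N or contact force between any of the fingers, the arm and box_bar above 25 N or contact force between any of the fingers, the arm and box_square above 25 N or contact force between any of the fingers, the arm and box_cross above 25 N).
It fails at once if one of the other things is moved more than 30 mm, lifted more than 10 mm or knocked over (height (world z) of any of petri_dish, eyepiece, stain_bottle, slide_box, mouse, marker above 0.01 m or distance of any of petri_dish, eyepiece, stain_bottle, slide_box, mouse, marker from where it was at the start of the episode above 0.03 m or angle between any of petri_dish, eyepiece, stain_bottle, slide_box, mouse, marker's own z axis and vertical above 0.5 rad).
It also fails if it takes over 48 s, if anything falls off the work surface, if the arm or the gripper's body presses on something with over 40 N, if the wrist force passes 120 N, or if a joint passes its speed limit or range.

ROBOT

A 6-joint arm with a two-finger parallel gripper is mounted at the origin on the work surface. World frame = base frame: x ahead of the robot, y to its left, z up, the work surface at z = 0. Lengths are in m, angles in rad, forces in N, time in s.
With the tool pointing down it reaches from about 0.25 to 0.725 m from the base axis. Payload 4 kg.
Tool frame: the origin (TCP) lies midway between the tips of the shut fingers; the grasp point (between the pads) lies 19 mm behind it; z points along the fingers, y is the line along which they close (so a half turn about z gives the same grasp; the last joint's range is limited). The gripper opens to 85 mm and grips with 20 to 120 N. Pads are 22 mm wide; open, the fingers measure 114 mm over their backs; the gripper's body (76 mm by 85 mm) begins 54 mm behind the grasp point. The pads swing forward as they close: fully open they stand 13 mm farther back than shut.
Start: joints at [-1.101, 0.241, 0.005, 1.335, 0, 1.571], TCP at [0.226, -0.446, 0.231] pointing down, gripper open.
Joint ranges: [-2.72, 2.72], [-1.05, 1.87], [-1.09, 1.28], [-1.99, 2.15], [-1.42, 1.44], [-3.14, 3.14]. Speed limits (rad/s): [2.79, 2.79, 3.14, 3.14, 3.14, 3.14].

INTERFACE

Orientations are given as a unit quaternion [x, y, z, w].
In Python, from workcell import get_obs, camera, job_done, silhouettes gives the robot as it stands. The module is installed in compiled form; this text tells all that it offers.
- The arm moves only by the tool drive_tool, never from a script. Its argument "increments" is a list of rows, each a list of 3 entries, a list of its own where there are three numbers: the shift along the world's x, y, z in mm, then the turn, a rotation vector about the world's x, y, z in degrees, then the opening, from 0 (shut) to 1 (fully open). A call has 1 to 8 rows; each row shifts and turns the commanded pose from where the row before left it; what a row does not reach is not made up. A row lasts 1/12 s, in which the tool goes at most 41.7 mm and 7.16 degrees, less where a joint would pass 70% of its speed; a pose out of reach is approached as far as the arm can. A call is refused whole if a number of a shift passes 41.7 or a number of a turn 7.16, either way. A call with a gripper value outside its range is refused whole. The fingers move at their own pace and stop on an object; the grip force is fixed at half the most. Time passes only in rows, so rows that do not move let the fingers close. It gives the time, the measured TCP pose, the force, the opening and the grip force at its end, in the units of the state.
- get_obs(): the state, without advancing time (a new reading comes with each control period).
- camera(name): name is "scene" or "top" or "wrist"; returns a dict with "image" (400x640x3 uint8, red, green, blue), "K" (3x3 intrinsics, pixels), "view" (4x4, takes a point from world to camera coordinates). Camera axes: x right, y down, z forward; pixel columns grow to the right and rows downward; lengths in m; the calibration is good to about 2 mm. A picture is of the moment at which its call begins. There is no depth.
- job_done(): hands the job in; it is judged then, once.
Trained networks look in a picture, given as the dict that the camera call returned (one of the last four; its "shot" number tells which), for a name from the list of things; names that differ only in an ending like _2 or _b are one class to them, and where a whole thing is asked for, a point or a joint stands for the part that bears it (a point fixed in the world has none). Each returns a list of dicts, best first, with "conf" (0 to 1); they miss things now and then, are a little off and sometimes report something else, mostly with a low value. They report only what shows in the picture. A call takes as long as a camera call. They do not tell look-alikes from the thing itself.
- silhouettes(query, picture): "region" (400x640 bool, what is visible of it) and "bbox" ([left, top, right, bottom] in pixels, round what is visible of it).
The state is a dict: "clock": time; "joint_pos": joint angles; "joint_vel": joint speeds; "tau": joint torques, N m; "eef_pos": TCP position; "tool_rot": TCP orientation; "ft_force": force on the tool from outside, world axes, zero at the start; "ft_torque": the same for the moment, N m; "grip_width": finger opening in m; "grasp_force": force on a finger pad.
Only numpy, scipy, OpenCV 4.12 (cv2) and the standard library are available. Lean on these libraries where they do the work, as an engineer would, in place of code of your own. Each camera call takes 0.05 s, during which the arm holds its last target. There are 200 camera calls.

## Working session

There is one attempt and no reset: what is moved stays moved. The work goes in short steps, Python scripts to look and compute and a tool call to move; the robot and the scene stay as the last step left them, time stands still between calls to the robot, and variables do not carry over. Pictures are saved under pics/ and viewed, at most 10 in all, crops included, and the job is handed in when it is done.

Besides the shell and the picture viewer there is one more tool, called after "Request:" by a JSON object that holds its "name" and its "arguments". drive_tool: Moves the arm, as the interface text tells. Its arguments: {"type":"object","properties":{"increments":{"type":"array"}},"required":["increments"]}

```bash
mkdir -p pics; cat > h.py <<'E'
import numpy as np, cv2
from workcell import *
def ray(c,u,v,z):
    R=c["view"][:3,:3];t=c["view"][:3,3];o=-R.T@t
    d=R.T@np.linalg.inv(c["K"])@np.array([u,v,1.])
    return (o+d*(z-o[2])/d[2])[:2]
def save(n,im): cv2.imwrite(f"pics/{n}.png",cv2.cvtColor(im,cv2.COLOR_RGB2BGR))
E
python3 - <<'E'
from h import *
s=get_obs();print(s["eef_pos"],s["tool_rot"],s["clock"],s["grip_width"])
c=camera("top");save("top",c["image"])
for q in ["box_round","box_bar","box_square","box_cross","top_round","petri_dish","eyepiece","stain_bottle","slide_box","mouse","marker"]:
  for r in silhouettes(q,c)[:5]:
    b=r["bbox"];print(q,round(r["conf"],2),b,ray(c,(b[0]+b[2])/2,(b[1]+b[3])/2,.032).round(3))
c=camera("scene");save("scene",c["image"])
E
```

```text
[ 0.22606336 -0.44525632  0.23038618] [ 9.72534356e-01  2.32756919e-01 -2.57834734e-04 -1.03801088e-03] 0.0 0.08548408997020225
box_round 0.84 [421.7, 201.0, 464.5, 232.9] [ 0.518 -0.259]
box_bar 0.93 [418.7, 274.4, 453.5, 319.5] [ 0.359 -0.233]
box_bar 0.84 [221.6, 290.1, 267.1, 342.3] [0.331 0.147]
box_bar 0.76 [322.7, 187.8, 372.3, 233.1] [ 0.536 -0.063]
box_bar 0.7 [287.3, 248.3, 333.5, 296.6] [0.413 0.015]
box_square 0.89 [158.3, 174.0, 197.8, 208.3] [0.585 0.286]
box_cross 0.98 [244.8, 193.9, 283.7, 232.5] [0.535 0.108]
box_cross 0.27 [332.9, 93.7, 363.8, 143.6] [ 0.734 -0.072]
top_round 0.82 [432.0, 204.5, 458.4, 226.8] [ 0.521 -0.263]
petri_dish 0.83 [407.1, 123.4, 449.2, 166.6] [ 0.672 -0.238]
eyepiece 0.73 [361.0, 264.8, 376.6, 283.4] [ 0.407 -0.102]
eyepiece 0.66 [333.0, 197.6, 363.3, 219.3] [ 0.54  -0.065]
stain_bottle 0.76 [262.4, 151.8, 282.4, 167.5] [0.648 0.09 ]
slide_box 0.76 [152.8, 255.0, 203.3, 290.5] [0.418 0.28 ]
mouse 0.96 [331.4, 96.4, 364.2, 139.8] [ 0.736 -0.071]
marker 0.6 [200.6, 95.1, 211.3, 148.6] [0.734 0.232]
marker 0.29 [248.3, 192.2, 284.5, 231.6] [0.537 0.103]
```

View pics/top.png

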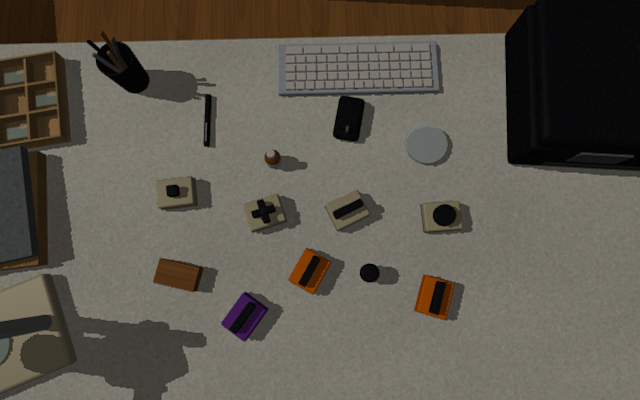

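View pics/scene.png

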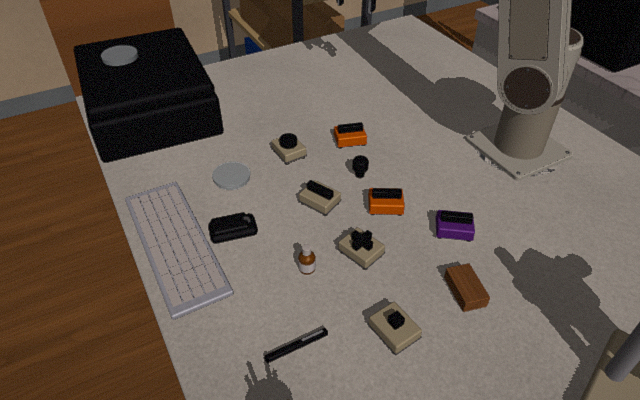

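Candidates for the bar: cream box at (348,210), orange at (310,271) and (434,297), purple at (244,316). Only (348,210) is cream, so that is the one. Round key is at (444,215), square at (173,191), and cross at (264,211) is to be avoided. Confirming in one enlarged crop and measuring the keys.

```bash
python3 - <<'E'
from h import *
c=camera("top");im=c["image"];g=im.max(2)
print("cam",(-c["view"][:3,:3].T@c["view"][:3,3]).round(3))
save("crop",cv2.resize(im[165:245,150:470],(800,200),interpolation=cv2.INTER_CUBIC))
for n,(u,v) in dict(round=(444,215),bar=(348,208),square=(173,191),cross=(264,211)).items():
    m=np.zeros_like(g); m[v-20:v+20,u-22:u+22]=(g[v-20:v+20,u-22:u+22]<55)*255
    k,l,st,ce=cv2.connectedComponentsWithStats(m)
    i=l[v,u]; p=np.argwhere(l==i)[:,::-1].astype(np.float32)
    w=np.array([ray(c,a,b,.043) for a,b in p],np.float32)
    print(n,i,len(p),ce[i].round(1),w.mean(0).round(4),cv2.minAreaRect(w*1000))
E
```

```text
cam [ 0.414 -0.004  0.864]
round 1 415 [444.5 214.8] [ 0.5211 -0.2586] ((521.8641967773438, -258.6695556640625), (47.07320022583008, 42.90140914916992), 88.64407348632812)
bar 2 289 [348.1 208.6] [ 0.5385 -0.0639] ((538.9129028320312, -64.25956726074219), (18.231454849243164, 65.76171875), 25.298877716064453)
square 2 157 [173.  190.7] [0.5838 0.2925] ((583.4507446289062, 292.4702453613281), (25.79094886779785, 28.538776397705078), 2.1999001502990723)
cross 2 332 [263.7 211.1] [0.5375 0.1072] ((537.8922119140625, 107.46355438232422), (43.89133071899414, 40.824031829833984), 63.155704498291016)
```

View pics/crop.png

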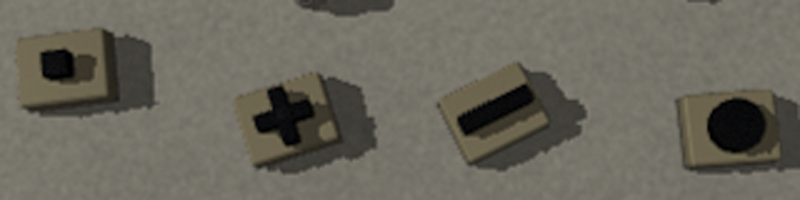

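The crop shows, left to right, square, cross, cream bar and round keys, all on cream boxes, matching the description. Moving over the round key with the fingers shut.

Request:
{"name": "drive_tool", "arguments": {"increments": [[[30,19,0],[0,0,0],0],[[30,19,0],[0,0,0],0],[[30,19,0],[0,0,0],0],[[30,19,0],[0,0,0],0],[[30,19,0],[0,0,0],0],[[30,19,0],[0,0,0],0],[[30,19,-5],[0,0,0],0],[[30,19,-10],[0,0,0],0]]}}

```text
clock: 1.37
eef_pos: [0.4685, -0.2932, 0.2176]
tool_rot: [0.973, 0.233, 0.001, 0.001]
ft_force: [1.5, -1.3, 0.9]
grip_width: -0.0001
grasp_force: 0.0
```

Request:
{"name": "drive_tool", "arguments": {"increments": [[[30,19,-15],[0,0,0],0],[[25,15,-30],[0,0,0],0],[[0,0,-35],[0,0,0],0],[[0,0,-30],[0,0,0],0],[[0,0,0],[0,0,0],0],[[0,0,0],[0,0,0],0]]}}

```text
clock: 1.87
eef_pos: [0.5198, -0.259, 0.1049]
tool_rot: [0.973, 0.233, -0.002, -0.002]
ft_force: [-0.1, 0.0, 0.7]
grip_width: -0.0001
grasp_force: 0.0
```

Request:
{"name": "drive_tool", "arguments": {"increments": [[[1,0,-20],[0,0,0],0],[[0,0,-17],[0,0,0],0],[[0,0,-8],[0,0,0],0],[[0,0,-4],[0,0,0],0],[[0,0,-3],[0,0,0],0],[[0,0,-3],[0,0,0],0],[[0,0,0],[0,0,0],0],[[0,0,0],[0,0,0],0]]}}

```text
clock: 2.53
eef_pos: [0.5227, -0.2602, 0.0523]
tool_rot: [0.973, 0.233, 0.0, 0.0]
ft_force: [0.4, 0.0, -0.3]
grip_width: -0.0001
grasp_force: 0.0
```

Request:
{"name": "drive_tool", "arguments": {"increments": [[[0,0,-2],[0,0,0],0],[[0,0,-2],[0,0,0],0],[[0,0,-2],[0,0,0],0],[[0,0,-2],[0,0,0],0],[[0,0,0],[0,0,0],0],[[0,0,0],[0,0,0],0]]}}

```text
clock: 3.03
eef_pos: [0.5229, -0.2602, 0.0437]
tool_rot: [0.973, 0.233, 0.001, 0.0]
ft_force: [1.6, -1.1, 2.6]
grip_width: -0.0001
grasp_force: 1.3
```

Request:
{"name": "drive_tool", "arguments": {"increments": [[[0,0,-2],[0,0,0],0],[[0,0,-1],[0,0,0],0],[[0,0,-1],[0,0,0],0],[[0,0,0],[0,0,0],0],[[0,0,0],[0,0,0],0],[[0,0,0],[0,0,0],0]]}}

```text
clock: 3.53
eef_pos: [0.5229, -0.2602, 0.0403]
tool_rot: [0.973, 0.233, 0.001, 0.001]
ft_force: [0.1, 0.0, 7.2]
grip_width: 0.0001
grasp_force: 3.5
```

Request:
{"name": "drive_tool", "arguments": {"increments": [[[0,0,-1],[0,0,0],0],[[0,0,-1],[0,0,0],0],[[0,0,0],[0,0,0],0],[[0,0,0],[0,0,0],0],[[0,0,0],[0,0,0],0]]}}

```text
clock: 3.95
eef_pos: [0.5229, -0.2602, 0.0389]
tool_rot: [0.973, 0.233, 0.001, 0.001]
ft_force: [-0.6, -0.3, 9.6]
grip_width: 0.0001
grasp_force: 5.0
```

Request:
{"name": "drive_tool", "arguments": {"increments": [[[0,0,5],[0,0,0],0],[[0,0,15],[0,0,0],0],[[0,0,30],[0,0,0],0],[[0,0,22],[0,0,0],0],[[0,0,0],[0,0,0],0]]}}

```text
clock: 4.37
eef_pos: [0.5243, -0.2608, 0.1136]
tool_rot: [0.973, 0.233, 0.002, 0.002]
ft_force: [1.4, -0.1, 0.4]
grip_width: -0.0001
grasp_force: 0.0
```

```bash
python3 - <<'E'
from h import *
print(get_obs()["eef_pos"],get_obs()["ft_force"])
c=camera("top");d=camera("wrist")
save("after1",np.vstack([cv2.resize(c["image"][165:245,150:470],(640,160),interpolation=cv2.INTER_CUBIC),d["image"]]))
E
```

```text
[ 0.52426928 -0.26083078  0.1135804 ] [ 1.36224796 -0.10178354  0.43475665]
```

View pics/after1.png

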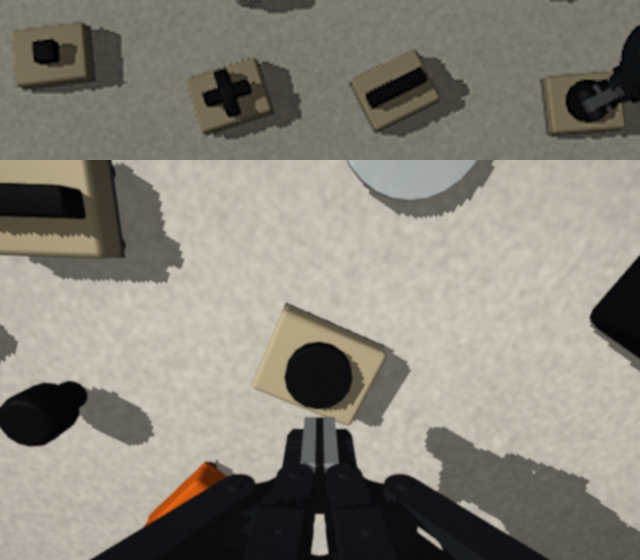

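Round key: 9.6 N with its top at 39 mm, so fully down. The box has not moved. On to the bar key.

Request:
{"name": "drive_tool", "arguments": {"increments": [[[2,28,0],[0,0,0],0],[[2,33,0],[0,0,0],0],[[3,34,0],[0,0,0],0],[[3,34,0],[0,0,0],0],[[3,34,0],[0,0,0],0],[[2,33,-10],[0,0,0],0],[[0,0,-20],[0,0,0],0],[[0,0,0],[0,0,0],0]]}}

```text
clock: 5.13
eef_pos: [0.533, -0.0613, 0.0744]
tool_rot: [0.972, 0.235, -0.005, -0.002]
ft_force: [-0.7, -0.4, -0.7]
grip_width: -0.0002
grasp_force: 0.0
```

Request:
{"name": "drive_tool", "arguments": {"increments": [[[0,0,-12],[0,0,0],0],[[0,0,-8],[0,0,0],0],[[0,0,-5],[0,0,0],0],[[0,0,-2],[0,0,0],0],[[0,0,0],[0,0,0],0],[[0,0,0],[0,0,0],0]]}}

```text
clock: 5.63
eef_pos: [0.5373, -0.0644, 0.0526]
tool_rot: [0.973, 0.232, 0.0, 0.0]
ft_force: [-0.3, 0.6, -0.2]
grip_width: 0.0004
grasp_force: 0.0
```

Request:
{"name": "drive_tool", "arguments": {"increments": [[[1,0,-2],[0,0,0],0],[[0,0,-2],[0,0,0],0],[[0,0,-2],[0,0,0],0],[[0,0,-2],[0,0,0],0],[[0,0,-2],[0,0,0],0],[[0,0,0],[0,0,0],0],[[0,0,0],[0,0,0],0]]}}

```text
clock: 6.22
eef_pos: [0.5389, -0.0641, 0.0427]
tool_rot: [0.973, 0.233, 0.001, 0.0]
ft_force: [0.8, -0.7, 2.3]
grip_width: 0.0002
grasp_force: 1.3
```

Request:
{"name": "drive_tool", "arguments": {"increments": [[[0,0,-1],[0,0,0],0],[[0,0,-1],[0,0,0],0],[[0,0,-1],[0,0,0],0],[[0,0,0],[0,0,0],0],[[0,0,0],[0,0,0],0],[[0,0,0],[0,0,0],0]]}}

```text
clock: 6.72
eef_pos: [0.5389, -0.0641, 0.0403]
tool_rot: [0.973, 0.233, 0.001, 0.0]
ft_force: [0.5, -1.0, 7.7]
grip_width: -0.0001
grasp_force: 3.6
```

Request:
{"name": "drive_tool", "arguments": {"increments": [[[0,0,-1],[0,0,0],0],[[0,0,-1],[0,0,0],0],[[0,0,0],[0,0,0],0],[[0,0,0],[0,0,0],0],[[0,0,0],[0,0,0],0]]}}

```text
clock: 7.13
eef_pos: [0.539, -0.0641, 0.0388]
tool_rot: [0.973, 0.233, 0.001, 0.0]
ft_force: [-0.2, -1.0, 9.8]
grip_width: -0.0002
grasp_force: 5.1
```

Request:
{"name": "drive_tool", "arguments": {"increments": [[[0,0,5],[0,0,0],0],[[0,0,15],[0,0,0],0],[[0,0,30],[0,0,0],0],[[0,0,25],[0,0,0],0],[[0,0,0],[0,0,0],0],[[0,0,0],[0,0,0],0]]}}

```text
clock: 7.63
eef_pos: [0.5386, -0.0636, 0.1132]
tool_rot: [0.973, 0.233, 0.001, -0.0]
ft_force: [0.2, -0.3, -1.0]
grip_width: -0.0001
grasp_force: 0.0
```

Request:
{"name": "drive_tool", "arguments": {"increments": [[[4,31,0],[0,0,0],0],[[4,32,0],[0,0,0],0],[[4,32,0],[0,0,0],0],[[4,32,0],[0,0,0],0],[[4,32,0],[0,0,0],0],[[4,32,0],[0,0,0],0],[[4,32,0],[0,0,0],0],[[4,32,0],[0,0,0],0]]}}

```text
clock: 8.3
eef_pos: [0.5683, 0.1923, 0.1099]
tool_rot: [0.973, 0.233, -0.003, 0.0]
ft_force: [0.8, -0.2, 0.1]
grip_width: 0.0
grasp_force: 0.0
```

Request:
{"name": "drive_tool", "arguments": {"increments": [[[5,33,0],[0,0,0],0],[[5,34,0],[0,0,0],0],[[3,34,0],[0,0,0],0],[[0,0,-10],[0,0,0],0],[[0,0,-10],[0,0,0],0],[[0,0,0],[0,0,0],0],[[0,0,0],[0,0,0],0],[[0,0,0],[0,0,0],0]]}}

```text
clock: 8.97
eef_pos: [0.5828, 0.2904, 0.0916]
tool_rot: [0.973, 0.232, -0.001, 0.0]
ft_force: [-0.4, 0.3, -0.1]
grip_width: -0.0001
grasp_force: 0.0
```

```bash
python3 - <<'E'
from h import *
print(get_obs()["eef_pos"],get_obs()["ft_force"])
c=camera("top");d=camera("wrist")
save("after2",np.vstack([cv2.resize(c["image"][165:245,150:470],(640,160),interpolation=cv2.INTER_CUBIC),d["image"]]))
g=d["image"].max(2)
for q in ["box_square"]:
  for r in silhouettes(q,d)[:2]:
    m=(r["region"]&(g<60)).astype(np.uint8);k,l,s,ce=cv2.connectedComponentsWithStats(m)
    i=1+s[1:,4].argmax();print(r["conf"],r["bbox"],s[i],ce[i],ray(d,*ce[i],.043))
E
```

```text
[0.58275498 0.2903633  0.09162472] [-0.41112031  0.26670627 -0.09668315]
0.96 [245.8, 141.2, 394.1, 273.9] [ 296  197   46   51 1625] [318.50092308 222.36984615] [0.58668395 0.29474949]
```

View pics/after2.png

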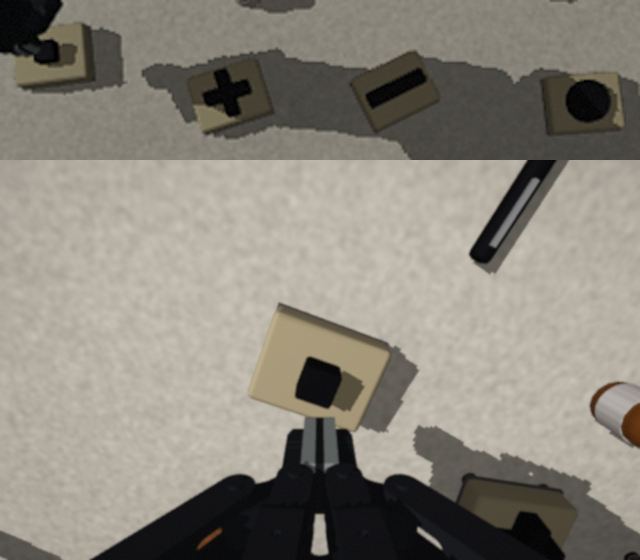

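The tool is above the square key, seen at wrist pixel (318,222), and the boxes have not moved. Descending with a small correction.

Request:
{"name": "drive_tool", "arguments": {"increments": [[[1,1,-15],[0,0,0],0],[[1,1,-12],[0,0,0],0],[[0,0,-8],[0,0,0],0],[[0,0,-4],[0,0,0],0],[[0,0,-1],[0,0,0],0],[[0,0,0],[0,0,0],0],[[0,0,0],[0,0,0],0]]}}

```text
clock: 9.7
eef_pos: [0.5855, 0.2942, 0.0528]
tool_rot: [0.973, 0.233, 0.0, -0.0]
ft_force: [0.3, 1.1, 0.4]
grip_width: -0.0001
grasp_force: 0.0
```

Request:
{"name": "drive_tool", "arguments": {"increments": [[[0,0,-2],[0,0,0],0],[[0,0,-2],[0,0,0],0],[[0,0,-2],[0,0,0],0],[[0,0,-2],[0,0,0],0],[[0,0,0],[0,0,0],0],[[0,0,0],[0,0,0],0]]}}

```text
clock: 10.2
eef_pos: [0.5858, 0.2945, 0.0449]
tool_rot: [0.973, 0.233, 0.001, -0.0]
ft_force: [1.4, 1.1, 2.5]
grip_width: 0.0001
grasp_force: 1.3
```

Request:
{"name": "drive_tool", "arguments": {"increments": [[[0,0,-2],[0,0,0],0],[[0,0,-1],[0,0,0],0],[[0,0,-1],[0,0,0],0],[[0,0,-1],[0,0,0],0],[[0,0,0],[0,0,0],0],[[0,0,0],[0,0,0],0],[[0,0,0],[0,0,0],0]]}}

```text
clock: 10.78
eef_pos: [0.5859, 0.2945, 0.0405]
tool_rot: [0.973, 0.233, 0.001, -0.0]
ft_force: [0.2, 0.5, 7.1]
grip_width: -0.0003
grasp_force: 3.4
```

Request:
{"name": "drive_tool", "arguments": {"increments": [[[0,0,-1],[0,0,0],0],[[0,0,-1],[0,0,0],0],[[0,0,0],[0,0,0],0],[[0,0,0],[0,0,0],0],[[0,0,0],[0,0,0],0]]}}

```text
clock: 11.2
eef_pos: [0.5859, 0.2944, 0.0391]
tool_rot: [0.973, 0.233, 0.001, -0.0]
ft_force: [-0.3, 0.9, 9.5]
grip_width: -0.0001
grasp_force: 4.8
```

Request:
{"name": "drive_tool", "arguments": {"increments": [[[0,0,5],[0,0,0],0],[[0,0,15],[0,0,0],0],[[0,0,30],[0,0,0],0],[[0,0,35],[0,0,0],0],[[-40,0,10],[0,0,0],0],[[-40,0,10],[0,0,0],0],[[-40,0,10],[0,0,0],0],[[-40,0,10],[0,0,0],0]]}}

```text
clock: 11.87
eef_pos: [0.439, 0.2632, 0.1616]
tool_rot: [0.966, 0.259, -0.005, -0.013]
ft_force: [-0.2, 0.1, -0.1]
grip_width: -0.0004
grasp_force: 0.0
```

```bash
python3 - <<'E'
from h import *
print(get_obs()["eef_pos"],get_obs()["ft_force"])
c=camera("scene")
save("end",cv2.resize(c["image"][120:360,250:450],(800,960),interpolation=cv2.INTER_CUBIC)[:,::][::2,::2])
c=camera("top");g=c["image"].max(2)
save("endtop",cv2.resize(c["image"][165:245,150:470],(800,200),interpolation=cv2.INTER_CUBIC))
for q in ["box_round","box_bar","box_square","box_cross"]:
  for r in silhouettes(q,c)[:4]:
    b=r["bbox"];print(q,round(r["conf"],2),b,ray(c,(b[0]+b[2])/2,(b[1]+b[3])/2,.032).round(3))
E
```

```text
[0.43904931 0.26323468 0.16159187] [-0.2312989   0.09303004 -0.06788869]
box_round 0.66 [167.7, 185.8, 177.7, 198.9] [0.583 0.297]
box_round 0.63 [420.4, 198.3, 463.9, 232.4] [ 0.522 -0.257]
box_round 0.23 [244.2, 193.7, 284.9, 232.2] [0.535 0.107]
box_bar 0.85 [289.2, 249.7, 330.2, 294.2] [0.414 0.017]
box_bar 0.82 [415.3, 271.7, 453.7, 319.9] [ 0.361 -0.23 ]
box_bar 0.76 [321.8, 192.9, 370.8, 232.0] [ 0.532 -0.061]
box_bar 0.67 [222.3, 291.6, 270.1, 337.1] [0.334 0.143]
box_square 0.79 [157.3, 176.9, 194.5, 207.7] [0.583 0.29 ]
box_cross 0.63 [245.5, 194.8, 284.5, 231.6] [0.535 0.106]
box_cross 0.54 [332.2, 94.7, 364.7, 141.4] [ 0.736 -0.072]
```

View pics/end.png

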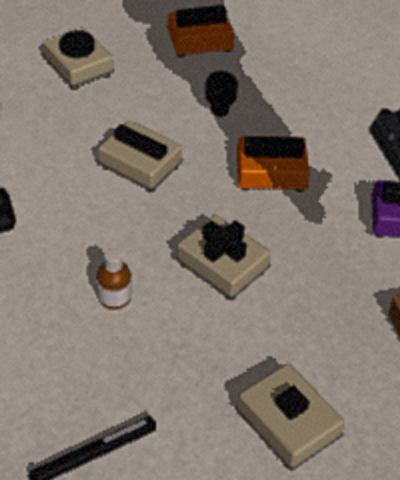

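The picture shows the round key at (77,43), bar at (140,140) and square at (291,401) sitting lower, with the cross at (224,240) still up. All boxes are in place and the arm is clear, so I'm handing in.

```bash
python3 -c "
from workcell import *
print(job_done())"
```

```text
the job is handed in; nothing more can be done
None
```

The round, bar and square keys were pressed down in that order with about 10 N each. The final pictures show the cross key still up and the boxes where they began, and the job is handed in; no verdict came back.

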